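# Set up the labelling bench on its outline pads

### The arm

A 6-joint arm with a two-finger parallel gripper is mounted at the origin on a cart in front of the work surface, level with it; the furniture and walls round the work are solid. World frame = base frame: x ahead of the robot, y to its left, z up, the work surface at z = 0. Lengths are in m, angles in degrees, forces in N, time in s.
With the tool pointing down it reaches from about 0.35 to 0.925 m from the base axis. Payload 6.4 kg.
Tool frame: the origin (TCP) lies midway between the tips of the shut fingers; the grasp point (between the pads) lies behind it (ctrl.hold_point_z is the z of the grasp point in the tool frame, in m); z points along the fingers, y is the line along which they close (so a half turn about z gives the same grasp; the last joint's range is limited). The gripper opens to 85 mm and grips with 20 to 120 N. Pads are 22 mm wide; open, the fingers measure 114 mm over their backs; the gripper's body (76 mm by 85 mm) begins 54 mm behind the grasp point. The pads swing forward as they close: fully open they stand 13 mm farther back than shut.
Start: joints at [-73.631, 14.043, 89.255, -0, 76.702, -9.975], TCP at [0.288, -0.583, 0.231] pointing down, gripper open.
Joint ranges: [-179.41, 179.41], [-58.25, 129.5], [7.25, 145.43], [-54.29, 234.29], [11.92, 165.04], [-157.13, 157.13]. Speed limits (degrees/s): [147.25, 147.25, 180, 180, 180, 180].

### API

Orientations are given as a 3x3 rotation matrix whose columns are the frame's x, y, z axes.
In Python, from plant import ctrl gives the robot as it stands.
- The arm moves only by the tool move_arm, never from a script. Its argument "targets" is a list of rows, each an object with "delta_pos": the shift along the tool's x, y, z in cm, a list of three; "roll": the turn about the tool's z in rad. A call has 1 to 10 rows; each row shifts and turns the commanded pose from where the row before left it, along the tool's axes as they then stand; what a row does not reach is not made up. A row lasts 1/8 s, in which the tool goes at most 62.5 mm and 10.7 degrees, less where a joint would pass 70% of its speed; a pose out of reach is approached as far as the arm can. A call with a gripper value outside its range is refused whole. "hand" is the finger opening in cm, from 0 to 8.54, set as the call begins (left out, the last holds). The fingers move at their own pace and stop on an object; "squeeze" is the grip in N (left out, the last holds). Time passes only in rows, so rows that do not move let the fingers close. It gives the time, the measured TCP pose, the force, the opening and the grip force at its end, in the units of the state.
- ctrl.sense(): the state, without advancing time (a new reading comes with each control period).
- ctrl.grab_frame(name): name is "scene" or "top" or "wrist"; returns a dict with "img" (400x640x3 uint8, blue, green, red), "vertical_fov" (degrees; the focal length in pixels is half the picture's height over the tangent of half this angle, whatever the lens; pixels are square), "cx", "cy" (the principal point, pixels), "k1" (the pictures are not rectified: a ray, as slopes to the right and down, at radius r is drawn at 1 + k1 r^2 times it, then the intrinsics apply), "eye" and "rotation" of the camera in the world. Camera axes: x right, y down, z forward; pixel columns grow to the right and rows downward; lengths in m; the calibration is good to about 2 mm. A picture is of the moment at which its call begins. There is no depth.
- ctrl.close_job(): hands the job in; it is judged then, once.
The state is a dict: "t": time; "q": joint angles; "qd": joint speeds; "joint_efforts": joint torques, N m; "tool_pos": TCP position; "eef_rot": TCP orientation; "force": force on the tool from outside, world axes, zero at the start; "wrist_torque": the same for the moment, N m; "finger_gap": finger opening in m; "grasp_force": force on a finger pad.
Only numpy, scipy, OpenCV 4.12 (cv2) and the standard library are available. Lean on these libraries where they do the work, as an engineer would, in place of code of your own. Each camera call takes 0.05 s, during which the arm holds its last target. There are 200 camera calls.

### The job

Set up the labelling bench: put the paste pot, the black cap, the label gauge and the tally counter each upright on the black pad whose yellow outline has its shape and size, centred in the outline, and the gauge and the counter lined up with theirs (either way round). Leave the cork stopper and the orange cap standing where they are, let go of everything and leave it at rest.

Things in the scene. Friction and masses are not known exactly. Their poses are not given: they have to be found in the camera images.
- paste_pot: Dark brown round paste pot with an off-white rim, 60 mm across, 62 mm high, open at the top, about 0.2 kg, standing upright. Origin at the centre of its underside, z up. Grip it across the outside, in any direction.
- black_cap: Plain black cylinder-shaped bottle cap (solid), 34 mm across, 36 mm high, standing upright. Origin at the centre of its underside, z up. Light, about 20 g. Grip it across the outside, in any direction.
- label_gauge: Brown wooden L-shaped gauge: a flat strip 30 mm wide (x) by 100 mm long (y) by 12 mm high, with a darker heel 12 mm long standing up to 36 mm high at its +y end. Origin at the centre of its underside, z up. Centre of mass near y = +8 mm. Grip the low strip across its 30 mm width, about 8 mm from the middle towards the heel.
- tally_counter: Light grey hand tally counter standing upright: a round flat case 16 mm thick (x) and 42 mm wide (y), 47 mm high with its knob, on a foot 20 mm (x) by 30 mm (y) by 6 mm high. Origin at the centre of its underside, z up. Grip the case across its 16 mm thickness, above the foot.
- pot_pad: Pad for the paste pot: 90 mm square with a yellow disc 76 mm across, the large round outline. It is fixed to the bench, a black rubber pad 6 mm thick; origin at the centre of its underside (the thing's underside comes to rest 6 mm above it), z up. 
- cap_pad: Pad for the black cap: 64 mm square with a yellow disc 50 mm across, the small round outline. It is fixed to the bench, a black rubber pad 6 mm thick; origin at the centre of its underside (the thing's underside comes to rest 6 mm above it), z up. 
- gauge_pad: Pad for the label gauge: 58 mm (x) by 128 mm (y) with a yellow rectangle 46 by 116 mm, the long rectangle. It is fixed to the bench, a black rubber pad 6 mm thick; origin at the centre of its underside (the thing's underside comes to rest 6 mm above it), z up. The gauge's length goes along y, either way round.
- counter_pad: Pad for the tally counter: 48 mm (x) by 70 mm (y) with a yellow rectangle 36 by 58 mm, the short rectangle. It is fixed to the bench, a black rubber pad 6 mm thick; origin at the centre of its underside (the thing's underside comes to rest 6 mm above it), z up. The counter's 42 mm width goes along y, either way round.
- cork_stopper: Bystander: wooden-capped cork stopper, 36 mm across, 39 mm high, standing cap down. Origin at the centre of its underside, z up. Loose and light.
- orange_cap: Bystander: plain orange cylinder-shaped bottle cap, 34 mm across, 36 mm high, of the same shape as the black one; it has no pad. Origin at the centre of its underside, z up. Loose and light.
Things that resemble listed ones, but are neither listed nor needed, are in the scene too. Of the things that look like the paste_pot, take the one that is farthest to the robot's right at the start.

How it is judged (in metres and radians):
At the end, for the whole second after the job is handed in: Each of the four things stands upright (within 0.12 rad) and at rest on its own pad, its centre within 12 mm of the pad's centre; gauge and counter are within 0.2 rad of the outline's direction, either way round (horizontal distance between paste_pot and pot_pad below 0.012 m and z of paste_pot in the frame of pot_pad between 0.003 and 0.01 m and angle between each of paste_pot, black_cap, label_gauge, tally_counter's own z axis and vertical below 0.12 rad and linear speed of each of paste_pot, black_cap, label_gauge, tally_counter below 0.02 m/s and horizontal distance between black_cap and cap_pad below 0.012 m and z of black_cap in the frame of cap_pad between 0.003 and 0.01 m and horizontal distance between label_gauge and gauge_pad below 0.012 m and z of label_gauge in the frame of gauge_pad between 0.003 and 0.01 m and angle between the y axis of label_gauge and the y axis of gauge_pad, either way round below 0.2 rad and horizontal distance between tally_counter and counter_pad below 0.012 m and z of tally_counter in the frame of counter_pad between 0.003 and 0.01 m and angle between the y axis of tally_counter and the y axis of counter_pad, either way round below 0.2 rad); the robot touches nothing.
It fails at once if the cork stopper is shoved more than 20 mm from its place or knocked over (distance of cork_stopper from where it was at the start of the episode above 0.02 m or angle between cork_stopper's own z axis and vertical above 0.5 rad).
It fails at once if the orange cap is shoved more than 20 mm from its place or knocked over (distance of orange_cap from where it was at the start of the episode above 0.02 m or angle between orange_cap's own z axis and vertical above 0.5 rad).
It also fails if it takes over 109 s, if anything falls off the work surface, if the arm or the gripper's body presses on something with over 40 N, if the wrist force passes 120 N, or if a joint passes its speed limit or range.

## Working session

There is one attempt and no reset: what is moved stays moved. The work goes in short steps, Python scripts to look and compute and a tool call to move; the robot and the scene stay as the last step left them, time stands still between calls to the robot, and variables do not carry over. Pictures are saved under pics/ and viewed, at most 14 in all, crops included, and the job is handed in when it is done.

Besides the shell and the picture viewer there is one more tool, called after "Request:" as name(argument=value, ...), one argument or row to a line, values as JSON. move_arm: Moves the arm, as the interface text tells. Its arguments: {"type":"object","properties":{"targets":{"type":"array","items":{"type":"object","properties":{"delta_pos":{"type":"array","items":{"type":"number"}},"roll":{"type":"number"}}}},"hand":{"type":"number"},"squeeze":{"type":"number"}},"required":["targets"]}

```bash
mkdir -p pics; ls
cat > h.py <<'E'
import numpy as np, cv2
from plant import ctrl
def cam(name,save=None):
    f=ctrl.grab_frame(name)
    if save: cv2.imwrite('pics/'+save,f['img'])
    return f
def F(f): return 200/np.tan(np.radians(f['vertical_fov']/2))
def K(f): return np.array([[F(f),0,f['cx']],[0,F(f),f['cy']],[0,0,1.]])
def ray(f,uv):
    uv=np.array(uv,float).reshape(-1,1,2)
    n=cv2.undistortPointsIter(uv,K(f),np.array([f['k1'],0,0,0.]),None,None,(3,100,1e-10)).reshape(-1,2)
    return np.c_[n,np.ones(len(n))]@np.array(f['rotation']).T
def plane(f,uv,z):
    d=ray(f,uv);e=np.array(f['eye'])
    return e+d*((z-e[2])/d[:,2])[:,None]
def proj(f,P):
    R=np.array(f['rotation']);p=(np.array(P,float).reshape(-1,3)-f['eye'])@R
    n=p[:,:2]/p[:,2:];r2=(n**2).sum(1,keepdims=True)
    return n*(1+f['k1']*r2)*F(f)+[f['cx'],f['cy']]
E
python3 - <<'E'
from h import *
np.set_printoptions(precision=4,suppress=True)
for n in ['scene','top','wrist']:
    f=cam(n,n+'0.png'); print(n,{k:np.array(v) for k,v in f.items() if k!='img'})
s=ctrl.sense();print(s);print(ctrl.hold_point_z)
E
```

```text
pics
scene {'vertical_fov': array(51.0618), 'cx': array(319.9766), 'cy': array(198.16), 'k1': array(-0.0179), 'eye': array([0.1424, 0.7639, 0.4511]), 'rotation': array([[-0.8787, -0.1903,  0.4379],
       [-0.4773,  0.3703, -0.7969],
       [-0.0105, -0.9092, -0.4162]])}
top {'vertical_fov': array(43.719), 'cx': array(313.4926), 'cy': array(205.3379), 'k1': array(0.0272), 'eye': array([0.3292, 0.0053, 1.4026]), 'rotation': array([[ 0.027 , -0.9868,  0.1597],
       [-0.9996, -0.028 , -0.0037],
       [ 0.0081, -0.1596, -0.9872]])}
wrist {'vertical_fov': array(63.9994), 'cx': array(319.9571), 'cy': array(195.9073), 'k1': array(-0.066), 'eye': array([ 0.3564, -0.5486,  0.3722]), 'rotation': array([[ 0.4441, -0.8557, -0.2657],
       [-0.896 , -0.4249, -0.1294],
       [-0.0022,  0.2955, -0.9553]])}
{'t': 0.15, 'q': array([-73.6293,  14.0759,  89.3101,   0.0012,  76.7031,  -9.9763]), 'qd': array([-0.007 , -0.0803, -0.2269,  0.0465, -0.025 , -0.0897]), 'joint_efforts': array([  0.0016, -42.9987, -32.6552,  -0.    ,   0.0036,   0.    ]), 'tool_pos': array([ 0.2883, -0.5821,  0.2304]), 'eef_rot': array([[ 0.8961,  0.4438, -0.0004],
       [ 0.4438, -0.8961,  0.0015],
       [ 0.0003, -0.0015, -1.    ]]), 'force': array([ 0.3548, -0.4032,  0.1211]), 'wrist_torque': array([0.02  , 0.022 , 0.0125]), 'grasp_force': 0.0, 'finger_gap': 0.08552165786665052}
-0.0187
```

View pics/top0.png

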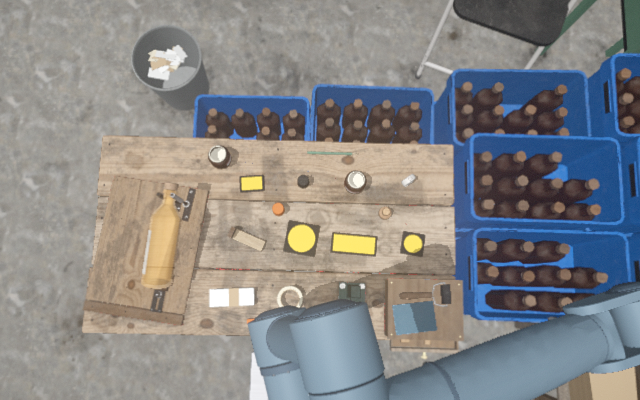

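View pics/scene0.png

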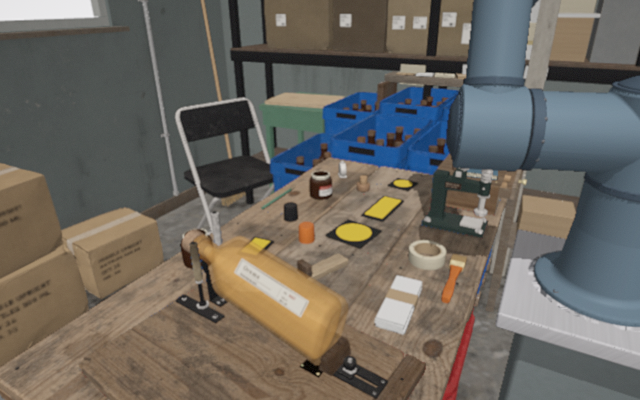

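The top view shows pots at (219,156) and (356,181), of which the right one is to be taken. The black cap is at (303,181), the gauge at (249,238) and the counter near (408,181). The pads are at (252,183) counter, (301,238) pot, (354,244) gauge and (413,243) cap. The scene view agrees.

Run:
```python
from h import *
np.set_printoptions(precision=4,suppress=True)
f=cam('top'); im=f['img']
cv2.imwrite('pics/crop.png',cv2.resize(im[140:265,200:435],None,fx=3.4,fy=3.4,interpolation=cv2.INTER_CUBIC))
hsv=cv2.cvtColor(im,cv2.COLOR_BGR2HSV)
m=cv2.inRange(hsv,(24,150,120),(34,255,255))
cs,_=cv2.findContours(m,cv2.RETR_EXTERNAL,cv2.CHAIN_APPROX_NONE)
for c in cs:
    if cv2.contourArea(c)<60: continue
    P=plane(f,c[:,0,:],0.006)[:,:2]*1000
    r=cv2.minAreaRect(P.astype(np.float32)); print(cv2.boundingRect(c),r, np.hypot(*r[0]))
```

```text
(no output)
```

View pics/crop.png

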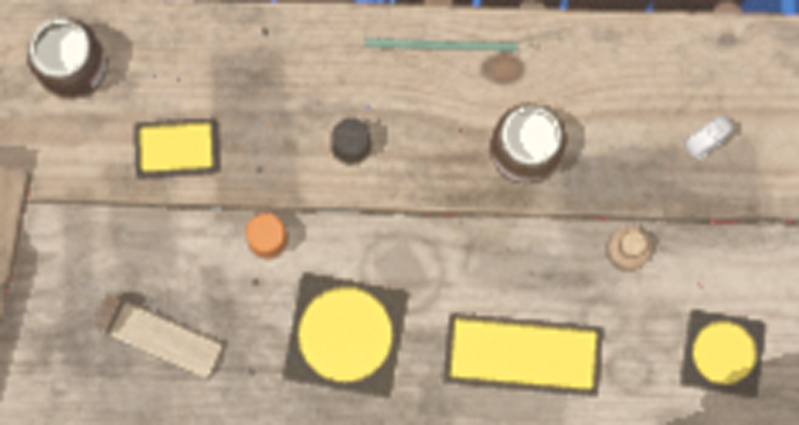

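The crop shows the pots, both caps, the cork and the four pads clearly. The gauge heel is at its upper-left end, crop (122,310), and the counter is at crop (712,136). The yellow mask needs a wider hue range.

Run:
```python
from h import *
np.set_printoptions(precision=1,suppress=True)
f=cam('top'); im=f['img']
hsv=cv2.cvtColor(im,cv2.COLOR_BGR2HSV)
print(hsv[238,301],hsv[183,252],hsv[247,418],hsv[181,303],hsv[209,278],hsv[181,408],hsv[181,356],hsv[240,255],hsv[233,236])
def rects(m,z,lab,amin=25):
    m=m.copy(); m[:140]=0;m[265:]=0;m[:,:200]=0;m[:,440:]=0
    cs,_=cv2.findContours(m,cv2.RETR_EXTERNAL,cv2.CHAIN_APPROX_NONE)
    for c in cs:
        if cv2.contourArea(c)<amin: continue
        P=plane(f,c[:,0,:],z)[:,:2]*1000
        r=cv2.minAreaRect(P.astype(np.float32)); M=cv2.moments(P.astype(np.float32))
        print(lab,cv2.boundingRect(c),np.array(r[0]),np.array(r[1]),r[2],'cen',np.array([M['m10'],M['m01']])/M['m00'],np.hypot(*r[0]))
rects(cv2.inRange(hsv,(20,120,70),(36,255,255)),.006,'yel')
rects(cv2.inRange(hsv,(0,0,0),(180,110,75)),.036,'black')
rects(cv2.inRange(hsv,(5,140,80),(15,255,255)),.036,'orange')
rects(cv2.inRange(hsv,(0,0,205),(180,30,255)),.062,'white')
```

```text
[ 26 141 255] [ 26 143 254] [ 26 142 251] [ 13  39 104] [ 13 142 236] [ 17   7 251] [ 24  16 255] [ 18  48 213] [ 16  61 162]
yel (404, 235, 18, 18) [ 454.8 -280.4] [47.7 48.2] 1.6331939697265625 cen [ 455.2 -280.5] 534.3131413191066
yel (332, 233, 44, 22) [ 449.7 -115.1] [118.   49.6] 86.39447784423828 cen [ 449.5 -115.3] 464.2286264531078
yel (288, 224, 28, 28) [461.6  32.7] [75.7 75.4] 46.56495666503906 cen [461.7  32.3] 462.72454769531936
yel (241, 176, 22, 15) [615.3 179.5] [38.6 59.7] 5.824974060058594 cen [615.3 179.7] 640.9172311777825
orange (273, 203, 11, 12) [538.7  98.3] [30.9 27.7] 2.1099560260772705 cen [538.2  98.5] 547.6295725938762
white (402, 175, 12, 10) [ 625.5 -257.1] [14.8 34.7] 38.46527099609375 cen [ 625.4 -256.5] 676.2992421607063
white (348, 172, 17, 16) [ 621.4 -114.5] [42.1 44.1] 1.6322883367538452 cen [ 620.1 -117.7] 631.906239714985
white (209, 148, 17, 14) [677.5 268. ] [32.6 44.7] 23.654735565185547 cen [679.5 262.9] 728.5396607694273
```

Request:
move_arm(
  targets=[
    {"delta_pos": [0, 0, -2.5], "roll": 0.155},
    {"delta_pos": [0, 0, -2.5], "roll": 0.155},
    {"delta_pos": [0, 0, -2], "roll": 0.15},
    {"delta_pos": [4, -3, 0]},
    {"delta_pos": [4, -3, 0]},
    {"delta_pos": [4, -3, 0]},
    {"delta_pos": [3, -4, 0]},
    {"delta_pos": [3, -4, 0]},
    {"delta_pos": [3, -4, 0]},
    {"delta_pos": [2, -4.5, 0]},
  ],
)

```text
invalid input at $.targets[3]: expected keys delta_pos, roll
```

Request:
move_arm(
  targets=[
    {"delta_pos": [1, -5, 0]},
    {"delta_pos": [1, -5, 0]},
    {"delta_pos": [1, -5, 0]},
    {"delta_pos": [1, -5, 0]},
    {"delta_pos": [0, -4, 0]},
    {"delta_pos": [0, -3, 0]},
    {"delta_pos": [0, 0, 0]},
    {"delta_pos": [0, 0, 0]},
  ],
)

```text
invalid input at $.targets[0]: expected keys delta_pos, roll
```

Run:
```python
from h import *
f=cam('wrist','w1.png');s=ctrl.sense();print(s['tool_pos'],s['eef_rot'],s['force'],s['t'],f['eye'])
```

```text
[ 0.28838533 -0.58232159  0.23090731] [[ 8.96137581e-01  4.43776289e-01 -2.05759371e-04]
 [ 4.43776324e-01 -8.96137349e-01  6.53250559e-04]
 [ 1.05508451e-04 -6.76713512e-04 -9.99999765e-01]] [-0.67253869  0.50142073 -0.08085618] 0.3 [ 0.35639604 -0.54872593  0.37264544]
```

View pics/w1.png

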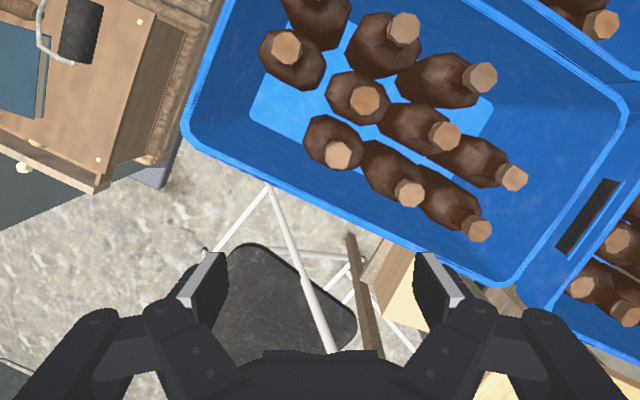

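The move was refused because every row needs both keys, so this wrist picture only shows the crates beside the bench. I'll resend it.

Request:
move_arm(
  targets=[
    {"delta_pos": [0, 0, -2.5], "roll": 0.155},
    {"delta_pos": [0, 0, -2.5], "roll": 0.155},
    {"delta_pos": [0, 0, -2], "roll": 0.15},
    {"delta_pos": [4, -3, 0], "roll": 0},
    {"delta_pos": [4, -3, 0], "roll": 0},
    {"delta_pos": [4, -3, 0], "roll": 0},
    {"delta_pos": [3, -4, 0], "roll": 0},
    {"delta_pos": [3, -4, 0], "roll": 0},
    {"delta_pos": [3, -4, 0], "roll": 0},
    {"delta_pos": [2, -4.5, 0], "roll": 0},
  ],
)

```text
t: 1.55
tool_pos: [0.5194, -0.3261, 0.3012]
eef_rot: [[1.0, -0.0, 0.0], [-0.0, -1.0, 0.0], [0.0, -0.0, -1.0]]
force: [1.0, -0.3, 1.1]
finger_gap: 0.0855
grasp_force: 0.0
```

Request:
move_arm(
  targets=[
    {"delta_pos": [1, -5, 0], "roll": 0},
    {"delta_pos": [1, -5, 0], "roll": 0},
    {"delta_pos": [1, -5, 0], "roll": 0},
    {"delta_pos": [1, -5, 0], "roll": 0},
    {"delta_pos": [0, -4, 0], "roll": 0},
    {"delta_pos": [0, -3, 0], "roll": 0},
    {"delta_pos": [0, 0, 0], "roll": 0},
    {"delta_pos": [0, 0, 0], "roll": 0},
  ],
)

```text
t: 2.55
tool_pos: [0.5586, -0.0581, 0.3013]
eef_rot: [[1.0, -0.0, -0.0], [-0.0, -1.0, -0.0], [-0.0, 0.0, -1.0]]
force: [-0.2, -0.6, -0.1]
finger_gap: 0.0853
grasp_force: 0.0
```

Run:
```python
from h import *
f=cam('wrist','w2.png');s=ctrl.sense();print(s['tool_pos'],s['eef_rot'],s['force'],s['t'],f['eye'])
```

```text
[ 0.55856838 -0.05843743  0.30124216] [[ 9.99999260e-01 -1.21375404e-03 -8.49095760e-05]
 [-1.21377693e-03 -9.99999227e-01 -2.70047523e-04]
 [-8.45817391e-05  2.70150384e-04 -9.99999960e-01]] [-0.00956093  0.46127005  0.51338967] 2.6 [ 0.63440598 -0.05798548  0.44317145]
```

View pics/w2.png

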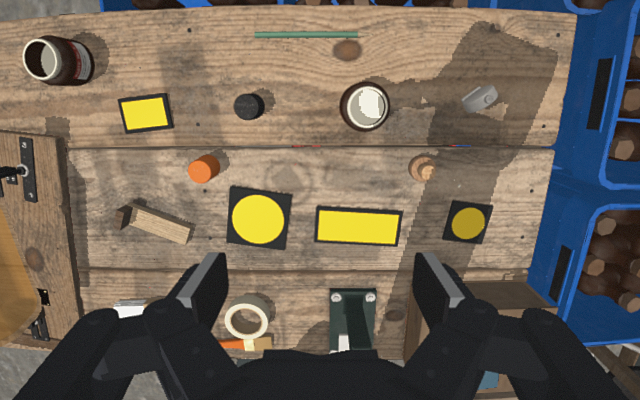

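The wrist view shows all of it: pot rim (365,106), black cap (249,106), counter (481,97), gauge (157,222) with its heel at left, orange cap (204,168), cork (422,168) and the pads. I'll zoom on the gauge, counter, cap and pot.

Run:
```python
from h import *
im=cv2.imread('pics/w2.png')
t=[cv2.resize(im[y:y+60,x:x+80],None,fx=5,fy=5,interpolation=cv2.INTER_CUBIC) for x,y in [(115,190),(440,70),(210,75),(325,75)]]
t[1]=np.clip(t[1].astype(float)*1.5,0,255).astype(np.uint8)
cv2.imwrite('pics/m1.png',np.vstack([np.hstack(t[:2]),np.hstack(t[2:])]))
```

```text
(no output)
```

View pics/m1.png

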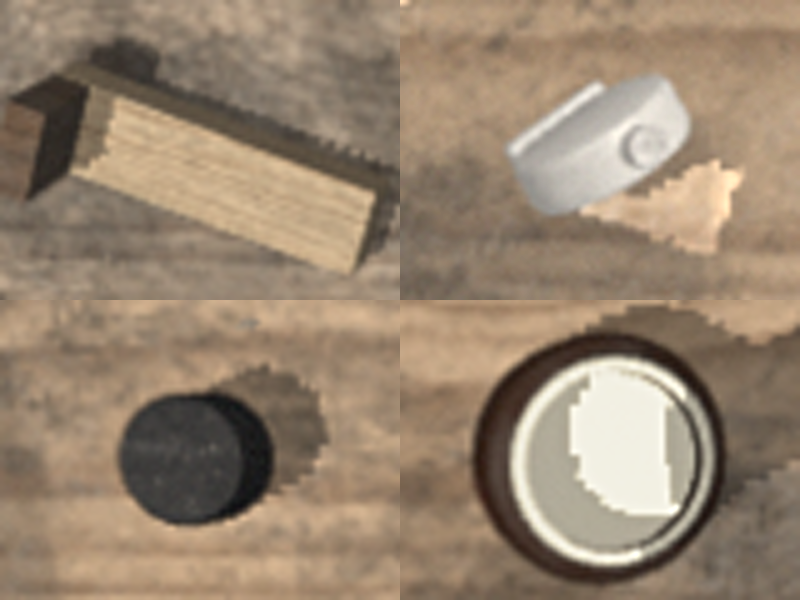

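The zoom gives, in crop pixels: gauge strip-top corners (375,192), (352,275), (72,175), (92,85); counter knob (643,147) and foot edge (510,152)–(600,85); cap top (180,160); pot rim (212,160) in their tiles.

Run:
```python
from h import *
np.set_printoptions(precision=1,suppress=True)
f=cam('wrist'); im=f['img']; hsv=cv2.cvtColor(im,cv2.COLOR_BGR2HSV)
m=cv2.inRange(hsv,(22,150,90),(36,255,255))
cs,_=cv2.findContours(m,cv2.RETR_EXTERNAL,cv2.CHAIN_APPROX_NONE)
for c in cs:
    if cv2.contourArea(c)<150 or c[:,0,1].max()>260: continue
    P=plane(f,c[:,0,:],.006)[:,:2]*1000
    r=cv2.minAreaRect(P.astype(np.float32)); M=cv2.moments(P.astype(np.float32))
    print('yel',np.array(r[0]),np.array(r[1]),r[2],'cen',np.array([M['m10'],M['m01']])/M['m00'])
px=lambda x0,y0,L:[(x0+(x+.5)/5-.5,y0+(y+.5)/5-.5) for x,y in L]
P=plane(f,px(115,190,[(375,192),(352,275),(72,175),(92,85)]),.012)[:,:2]*1000
print('gauge',P,[np.linalg.norm(P[i]-P[i-1]) for i in range(4)])
e=P[3]+P[2]-P[0]-P[1]; e/=np.linalg.norm(e); end=(P[0]+P[1])/2
print(' y dir',np.degrees(np.arctan2(e[1],e[0])),'centre',end+50*e,'grip',end+58*e)
print('knob',plane(f,px(440,70,[(243,147)]),.047)*1000,'foot',plane(f,px(440,70,[(110,152),(200,85)]),.006)*1000)
print('cap',plane(f,px(210,75,[(180,160)]),.036)*1000, 'rim',plane(f,px(325,75,[(212,160)]),.062)*1000)
hd=cv2.inRange(hsv,(5,140,80),(16,255,255))
print('orange',plane(f,[(203,167)],.036)*1000,'cork',plane(f,[(422,168)],.025)*1000)
# top view from first pictures
t=ctrl.grab_frame('top'); im=cv2.imread('pics/top0.png'); g=cv2.cvtColor(im,cv2.COLOR_BGR2HSV)
qx=lambda L:[(200+(x+.5)/3.4-.5,140+(y+.5)/3.4-.5) for x,y in L]
print('TOP rim',plane(t,qx([(531,135)]),.062)*1000,'cap',plane(t,qx([(351,139)]),.036)*1000,'counter',plane(t,qx([(710,136)]),.04)*1000,'strip end',plane(t,qx([(224,343),(211,377)]),.012)*1000,'orange',plane(t,qx([(266,234)]),.036)*1000)
```

```text
yel [ 450.6 -113.2] [117.4  47.7] 86.40186309814453 cen [ 450.6 -113.2]
yel [ 456.4 -278.6] [49.2 49.8] 50.103126525878906 cen [ 456.5 -278.6]
yel [462.6  33.8] [75.5 76. ] 87.94009399414062 cen [462.7  33.8]
yel [616.1 180.9] [37.3 59.4] 5.62067174911499 cen [616.  181.1]
gauge [[451.4 134. ]
 [424.4 144.5]
 [456.2 226.3]
 [484.6 214.8]] [np.float64(87.41485462171086), np.float64(29.02471243408446), np.float64(87.73577471486023), np.float64(30.617162668753853)]
 y dir 68.18264646455174 centre [456.5 185.7] grip [459.4 193.1]
knob [[ 634.5 -262.3   47. ]] foot [[ 632.5 -247.     6. ]
 [ 650.2 -269.5    6. ]]
cap [[623.8  33.6  36. ]] rim [[ 624.2 -112.6   62. ]]
orange [[547.9  94.7  36. ]] cork [[ 543.9 -195.1   25. ]]
TOP rim [[ 621.8 -114.    62. ]] cap [[619.8  31.8  36. ]] counter [[ 629.9 -263.    40. ]] strip end [[451.  131.2  12. ]
 [422.9 140.7  12. ]] orange [[538.8  98.7  36. ]]
```

Request:
move_arm(
  targets=[
    {"delta_pos": [3.2, 2.75, 5], "roll": 0},
    {"delta_pos": [3.24, 2.74, 5], "roll": 0},
    {"delta_pos": [0, 0, 5], "roll": 0},
    {"delta_pos": [0, 0, 5], "roll": 0},
    {"delta_pos": [0, 0, 4], "roll": 0},
    {"delta_pos": [0, 0, 2.9], "roll": 0},
    {"delta_pos": [0, 0, 2], "roll": 0},
    {"delta_pos": [0, 0, 0], "roll": 0},
    {"delta_pos": [0, 0, 0], "roll": 0},
  ],
)

```text
t: 3.82
tool_pos: [0.6211, -0.1105, 0.0183]
eef_rot: [[1.0, -0.0, 0.002], [-0.0, -1.0, -0.001], [0.002, 0.001, -1.0]]
force: [-0.1, 1.2, 0.5]
finger_gap: 0.0854
grasp_force: 0.0
```

Request:
move_arm(
  targets=[
    {"delta_pos": [0, 0, 0], "roll": 0},
    {"delta_pos": [0, 0, 0], "roll": 0},
    {"delta_pos": [0, 0, 0], "roll": 0},
    {"delta_pos": [0, 0, 0], "roll": 0},
    {"delta_pos": [0, 0, 0], "roll": 0},
    {"delta_pos": [0, 0, 0], "roll": 0},
  ],
  hand=4.5,
  squeeze=40,
)

```text
t: 4.58
tool_pos: [0.6212, -0.1105, 0.0187]
eef_rot: [[1.0, -0.0, 0.003], [-0.0, -1.0, -0.001], [0.003, 0.001, -1.0]]
force: [-1.3, -1.3, 6.7]
finger_gap: 0.0581
grasp_force: 44.0
```

Request:
move_arm(
  targets=[
    {"delta_pos": [0, 0, -2], "roll": 0},
    {"delta_pos": [0, 0, -3], "roll": 0},
    {"delta_pos": [0, 0, -2], "roll": 0},
    {"delta_pos": [-3.22, -2.87, 0], "roll": 0},
    {"delta_pos": [-3.22, -2.87, 0], "roll": 0},
    {"delta_pos": [-3.22, -2.87, 0], "roll": 0},
    {"delta_pos": [-3.22, -2.87, 0], "roll": 0},
    {"delta_pos": [-3.22, -2.87, 0], "roll": 0},
    {"delta_pos": [0, 0, 0], "roll": 0},
    {"delta_pos": [0, 0, 0], "roll": 0},
  ],
)

```text
t: 5.82
tool_pos: [0.4596, 0.0334, 0.0876]
eef_rot: [[1.0, 0.0, 0.002], [0.0, -1.0, -0.0], [0.002, 0.0, -1.0]]
force: [-0.6, -1.0, -2.9]
finger_gap: 0.0581
grasp_force: 44.1
```

Request:
move_arm(
  targets=[
    {"delta_pos": [0.07, 0, 3], "roll": 0},
    {"delta_pos": [0, 0, 2], "roll": 0},
    {"delta_pos": [0, 0, 0.8], "roll": 0},
    {"delta_pos": [0, 0, 0.4], "roll": 0},
    {"delta_pos": [0, 0, 0], "roll": 0},
    {"delta_pos": [0, 0, 0], "roll": 0},
  ],
)

```text
t: 6.58
tool_pos: [0.4604, 0.0334, 0.0256]
eef_rot: [[1.0, -0.0, 0.001], [-0.0, -1.0, -0.0], [0.001, 0.0, -1.0]]
force: [0.6, 0.8, -3.1]
finger_gap: 0.058
grasp_force: 44.1
```

Request:
move_arm(
  targets=[
    {"delta_pos": [0, 0, 0.08], "roll": 0},
    {"delta_pos": [0, 0, 0], "roll": 0},
    {"delta_pos": [0, 0, 0], "roll": 0},
  ],
)

```text
t: 6.95
tool_pos: [0.4602, 0.0335, 0.0245]
eef_rot: [[1.0, -0.0, 0.001], [-0.0, -1.0, -0.0], [0.001, 0.0, -1.0]]
force: [-1.1, -1.1, 0.5]
finger_gap: 0.0582
grasp_force: 44.4
```

Request:
move_arm(
  targets=[
    {"delta_pos": [0, 0, 0], "roll": 0},
    {"delta_pos": [0, 0, 0], "roll": 0},
    {"delta_pos": [0, 0, 0], "roll": 0},
    {"delta_pos": [0, 0, 0], "roll": 0},
  ],
  hand=8.5,
)

```text
t: 7.45
tool_pos: [0.4597, 0.0336, 0.0241]
eef_rot: [[1.0, -0.0, -0.0], [-0.0, -1.0, 0.0], [-0.0, -0.0, -1.0]]
force: [-0.1, -0.2, -0.4]
finger_gap: 0.0851
grasp_force: 0.0
```

Request:
move_arm(
  targets=[
    {"delta_pos": [0, 0, -3], "roll": 0},
    {"delta_pos": [0, 0, -4], "roll": 0},
    {"delta_pos": [0, 0, -4], "roll": 0},
    {"delta_pos": [3, 0, -4], "roll": 0},
    {"delta_pos": [3, 0, -4], "roll": 0},
    {"delta_pos": [0, 0, -4], "roll": 0},
    {"delta_pos": [0, 0, 0], "roll": 0},
    {"delta_pos": [0, 0, 0], "roll": 0},
  ],
)

```text
t: 8.45
tool_pos: [0.5191, 0.0336, 0.2531]
eef_rot: [[1.0, -0.0, -0.002], [-0.0, -1.0, 0.0], [-0.002, -0.0, -1.0]]
force: [-0.2, 1.2, -0.6]
finger_gap: 0.0851
grasp_force: 0.0
```

Run:
```python
from h import *
np.set_printoptions(precision=1,suppress=True)
f=cam('wrist','w3.png');print(ctrl.sense()['tool_pos']*1000)
cv2.imwrite('pics/m3.png',cv2.resize(f['img'][0:300,:],(800,375),interpolation=cv2.INTER_CUBIC))
```

```text
[518.7  33.7 252.4]
```

View pics/m3.png

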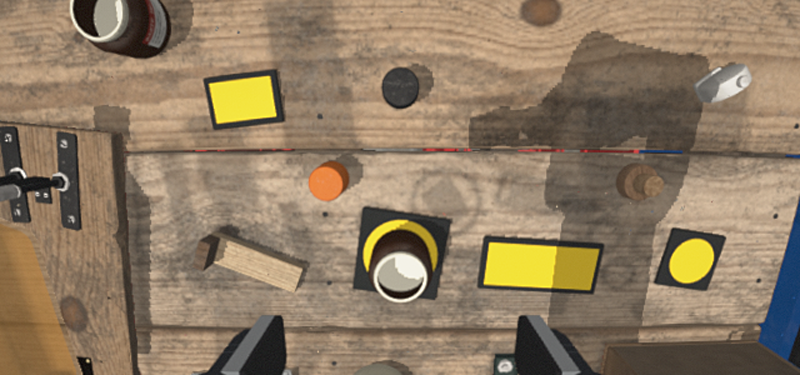

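The pot stands on its pad with its rim at (401,274), and the black cap is at (401,87). I'll check both numerically.

Run:
```python
from h import *
np.set_printoptions(precision=1,suppress=True)
f=cam('wrist');im=f['img'];hsv=cv2.cvtColor(im,cv2.COLOR_BGR2HSV)
m=cv2.inRange(hsv,(0,0,0),(180,255,85));m=m[50:90,295:345]
c=max(cv2.findContours(m,0,1)[0],key=cv2.contourArea);(x,y),r=cv2.minEnclosingCircle(c)
print('cap px',x+295,y+50,r,'top',plane(f,[(x+295,y+50)],.036)*1000, 'side r', r*.36/F(f)*1000)
m=cv2.inRange(hsv,(0,0,150),(180,60,255))[195:245,290:350]
c=max(cv2.findContours(m,0,1)[0],key=cv2.contourArea);(x,y),r=cv2.minEnclosingCircle(c)
print('rim',x+290,y+195,r,plane(f,[(x+290,y+195)],.068)*1000)
m=cv2.inRange(hsv,(22,150,90),(36,255,255))
for c in cv2.findContours(m,0,1)[0]:
    if cv2.contourArea(c)>150 and c[:,0,1].max()<260:
        P=plane(f,c[:,0,:],.006)[:,:2]*1000;r=cv2.minAreaRect(P.astype(np.float32));print(np.array(r[0]),np.array(r[1]),r[2])
```

```text
cap px 320.43769454956055 69.1230525970459 16.485565185546875 top [[622.7  33.6  36. ]] side r 18.542168259323496
rim 320.0 221.0 21.377656936645508 [[464.1  34.   68. ]]
[ 450.6 -113.1] [116.8  47.5] 86.37823486328125
[ 456.5 -278.3] [50.9 49.6] 12.086482048034668
[473.9  34.3] [54.  76.9] 1.1844476461410522
[616.1 180.9] [37.  59.3] 5.684436321258545
```

Request:
move_arm(
  targets=[
    {"delta_pos": [3.5, 0, 2], "roll": 0},
    {"delta_pos": [3.5, 0, 2], "roll": 0},
    {"delta_pos": [3.3, 0, 3], "roll": 0},
    {"delta_pos": [0, 0, 4], "roll": 0},
    {"delta_pos": [0, 0, 4], "roll": 0},
    {"delta_pos": [0, 0, 4], "roll": 0},
    {"delta_pos": [0, 0, 3.5], "roll": 0},
    {"delta_pos": [0, 0, 2.2], "roll": 0},
    {"delta_pos": [0, 0, 0], "roll": 0},
    {"delta_pos": [0, 0, 0], "roll": 0},
  ],
)

```text
t: 9.8
tool_pos: [0.6238, 0.0334, 0.0083]
eef_rot: [[1.0, -0.0, 0.002], [-0.0, -1.0, -0.0], [0.002, 0.0, -1.0]]
force: [1.1, -0.0, -0.8]
finger_gap: 0.085
grasp_force: 0.0
```

Request:
move_arm(
  targets=[
    {"delta_pos": [0, 0, 0], "roll": 0},
    {"delta_pos": [0, 0, 0], "roll": 0},
    {"delta_pos": [0, 0, 0], "roll": 0},
    {"delta_pos": [0, 0, 0], "roll": 0},
    {"delta_pos": [0, 0, 0], "roll": 0},
    {"delta_pos": [0, 0, 0], "roll": 0},
    {"delta_pos": [0, 0, 0], "roll": 0},
  ],
  hand=2.5,
  squeeze=25,
)

```text
t: 10.68
tool_pos: [0.6233, 0.0335, 0.0079]
eef_rot: [[1.0, -0.0, 0.001], [-0.0, -1.0, -0.0], [0.001, 0.0, -1.0]]
force: [-1.3, -0.1, 5.2]
finger_gap: 0.0323
grasp_force: 25.2
```

Request:
move_arm(
  targets=[
    {"delta_pos": [0, 0, -3], "roll": 0},
    {"delta_pos": [0, 0, -3], "roll": 0},
    {"delta_pos": [0, 0, -3], "roll": 0},
    {"delta_pos": [-3.3, 3.5, 0], "roll": 0},
    {"delta_pos": [-3.3, 3.5, 0], "roll": 0},
    {"delta_pos": [-3.3, 4, 0], "roll": 0},
    {"delta_pos": [-3.3, 4, 0], "roll": 0},
    {"delta_pos": [-3.5, 4.3, 0], "roll": 0},
    {"delta_pos": [0, 4, 0], "roll": 0},
    {"delta_pos": [0, 4, 0], "roll": 0},
  ],
)

```text
t: 11.92
tool_pos: [0.4549, -0.2406, 0.0969]
eef_rot: [[1.0, -0.001, -0.0], [-0.001, -1.0, 0.0], [-0.0, -0.0, -1.0]]
force: [0.4, -0.3, 0.1]
finger_gap: 0.0322
grasp_force: 25.1
```

Request:
move_arm(
  targets=[
    {"delta_pos": [0, 4, 0], "roll": 0},
    {"delta_pos": [0, 0, 0], "roll": 0},
    {"delta_pos": [0, 0, 2], "roll": 0},
    {"delta_pos": [0, 0, 0], "roll": 0},
    {"delta_pos": [0, 0, 0], "roll": 0},
  ],
)

```text
t: 12.55
tool_pos: [0.4558, -0.2788, 0.0773]
eef_rot: [[1.0, 0.001, -0.0], [0.001, -1.0, 0.0], [-0.0, -0.0, -1.0]]
force: [0.3, -0.3, -0.3]
finger_gap: 0.0314
grasp_force: 25.1
```

Request:
move_arm(
  targets=[
    {"delta_pos": [0.05, 0, 3], "roll": 0},
    {"delta_pos": [0, 0, 2], "roll": 0},
    {"delta_pos": [0, 0, 0.9], "roll": 0},
    {"delta_pos": [0, 0, 0.3], "roll": 0},
    {"delta_pos": [0, 0, 0], "roll": 0},
    {"delta_pos": [0, 0, 0], "roll": 0},
  ],
)

```text
t: 13.3
tool_pos: [0.4567, -0.2799, 0.0159]
eef_rot: [[1.0, -0.0, 0.001], [-0.0, -1.0, -0.001], [0.001, 0.001, -1.0]]
force: [-1.4, 0.7, -0.5]
finger_gap: 0.0319
grasp_force: 25.1
```

Run:
```python
from h import *
f=cam('wrist');print(ctrl.sense()['tool_pos'],ctrl.sense()['force'])
cv2.imwrite('pics/m4.png',cv2.resize(f['img'][150:400,120:520],(800,500),interpolation=cv2.INTER_CUBIC))
```

```text
[ 0.45661262 -0.27981978  0.0158307 ] [0.20255739 0.71369764 0.33379222]
```

View pics/m4.png

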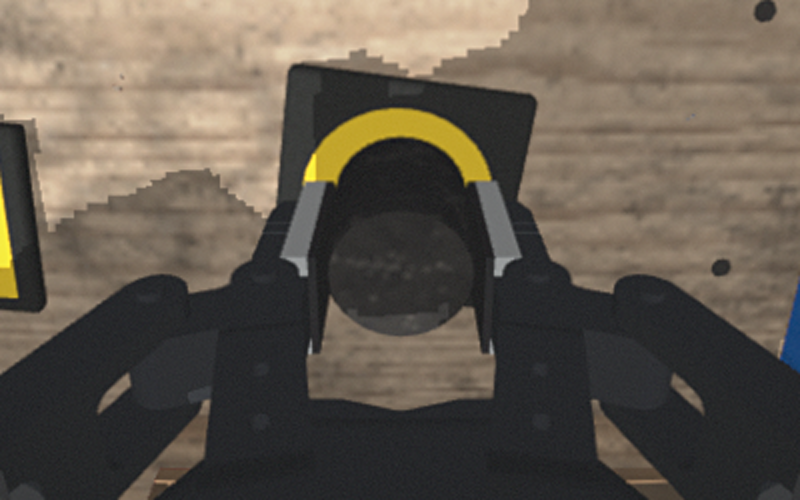

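The cap is upright in the grip and concentric with the yellow ring. I'll set it down and release it.

Request:
move_arm(
  targets=[
    {"delta_pos": [0, 0, 0.17], "roll": 0},
    {"delta_pos": [0, 0, 0], "roll": 0},
    {"delta_pos": [0, 0, 0], "roll": 0},
  ],
)

```text
t: 13.72
tool_pos: [0.4565, -0.2797, 0.0137]
eef_rot: [[1.0, -0.0, 0.001], [-0.0, -1.0, -0.001], [0.001, 0.001, -1.0]]
force: [0.5, 0.7, 2.8]
finger_gap: 0.0321
grasp_force: 25.3
```

Request:
move_arm(
  targets=[
    {"delta_pos": [0, 0, 0], "roll": 0},
    {"delta_pos": [0, 0, 0], "roll": 0},
    {"delta_pos": [0, 0, 0], "roll": 0},
    {"delta_pos": [0, 0, 0], "roll": 0},
  ],
  hand=8,
)

```text
t: 14.22
tool_pos: [0.4561, -0.2793, 0.0133]
eef_rot: [[1.0, -0.0, -0.0], [-0.0, -1.0, 0.0], [-0.0, -0.0, -1.0]]
force: [0.2, 1.1, 0.1]
finger_gap: 0.0799
grasp_force: 0.0
```

Request:
move_arm(
  targets=[
    {"delta_pos": [0, 0, -3], "roll": 0},
    {"delta_pos": [0, 0, -3], "roll": 0},
    {"delta_pos": [0, 0, -3], "roll": 0},
    {"delta_pos": [0, 0, -4], "roll": 0},
    {"delta_pos": [3, 0, -4], "roll": 0},
    {"delta_pos": [3, 0, -4], "roll": 0},
    {"delta_pos": [3, 0, 0], "roll": 0},
    {"delta_pos": [0, 0, 0], "roll": 0},
    {"delta_pos": [0, 0, 0], "roll": 0},
  ],
)

```text
t: 15.35
tool_pos: [0.5455, -0.2791, 0.2225]
eef_rot: [[1.0, -0.0, -0.002], [-0.0, -1.0, 0.001], [-0.002, -0.001, -1.0]]
force: [0.2, -0.2, -0.3]
finger_gap: 0.08
grasp_force: 0.0
```

Run:
```python
from h import *
np.set_printoptions(precision=1,suppress=True)
f=cam('wrist','w5.png');im=f['img'];s=ctrl.sense();print(s['tool_pos']*1000,s['q'])
P=[proj(f,p)[0] for p in [(634,-263,30),(456,-279,30)]] if 0 else proj(f,[(.634,-.263,.03),(.456,-.279,.03)])
print(P)
t=[]
for x,y in P:
    x=int(np.clip(x-40,0,560));y=int(np.clip(y-50,0,300));print(x,y);t.append(cv2.resize(im[y:y+100,x:x+80],None,fx=5,fy=5,interpolation=cv2.INTER_CUBIC))
cv2.imwrite('pics/m5.png',np.hstack(t))
```

```text
[ 545.3 -279.2  222.5] [-37.7   9.6  95.3  -0.   75.2  52.3]
[[304.2  83.9]
 [320.2 246.7]]
264 33
280 196
```

View pics/m5.png

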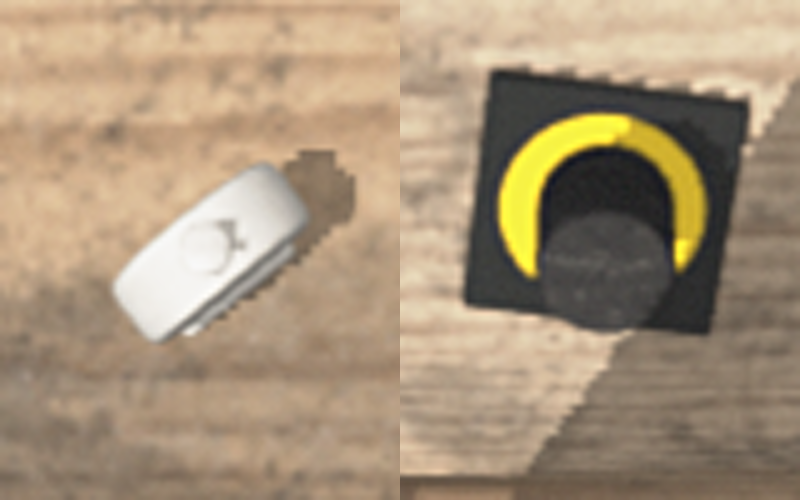

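The cap is centred on its pad, with its top at tile (205,268). The counter's knob is at tile (210,248) and its long edge runs (115,290)–(265,165).

Run:
```python
from h import *
np.set_printoptions(precision=1,suppress=True)
f=cam('wrist')
p=lambda x0,y0,x,y:(x0+(x+.5)/5-.5,y0+(y+.5)/5-.5)
print('knob',plane(f,[p(264,33,210,248)],.047)*1000,'case mid',plane(f,[p(264,33,212,252)],.040)*1000,'cap',plane(f,[p(280,196,205,268)],.042)*1000)
e=plane(f,[p(264,33,115,290),p(264,33,265,165),p(264,33,160,340),p(264,33,308,215)],.035)*1000;print(e)
for a,b in((0,1),(2,3)): d=e[b]-e[a];print(np.degrees(np.arctan2(-d[1],-d[0])))
```

```text
knob [[ 634.7 -265.3   47. ]] case mid [[ 634.2 -265.3   40. ]] cap [[ 458.7 -279.5   42. ]]
[[ 627.3 -245.9   35. ]
 [ 650.6 -275.5   35. ]
 [ 617.7 -254.6   35. ]
 [ 641.3 -283.9   35. ]]
128.12157892294633
128.86594873426282
```

Request:
move_arm(
  targets=[
    {"delta_pos": [3, -0.5, 0], "roll": 0},
    {"delta_pos": [3, -0.5, 0], "roll": 0},
    {"delta_pos": [2.87, -0.37, 0], "roll": 0},
    {"delta_pos": [0, 0, 0], "roll": -0.175},
    {"delta_pos": [0, 0, 0], "roll": -0.175},
    {"delta_pos": [0, 0, 0], "roll": -0.175},
    {"delta_pos": [0, 0, 0], "roll": -0.175},
    {"delta_pos": [0, 0, 0], "roll": -0.175},
    {"delta_pos": [0, 0, 0], "roll": -0.175},
    {"delta_pos": [0, 0, 0], "roll": -0.175},
  ],
)

```text
t: 16.7
tool_pos: [0.634, -0.266, 0.223]
eef_rot: [[0.334, 0.942, -0.001], [0.942, -0.334, 0.0], [0.0, -0.001, -1.0]]
force: [-0.3, -0.5, -0.1]
finger_gap: 0.0797
grasp_force: 0.0
```

Request:
move_arm(
  targets=[
    {"delta_pos": [0, 0, 0], "roll": -0.175},
    {"delta_pos": [0, 0, 0], "roll": -0.175},
    {"delta_pos": [0, 0, 0], "roll": -0.175},
    {"delta_pos": [0, 0, 0], "roll": -0.175},
    {"delta_pos": [0, 0, 0], "roll": -0.175},
    {"delta_pos": [0, 0, 0], "roll": -0.141},
    {"delta_pos": [0, 0, 0], "roll": 0},
    {"delta_pos": [0, 0, 0], "roll": 0},
  ],
)

```text
t: 17.7
tool_pos: [0.6345, -0.2659, 0.2232]
eef_rot: [[-0.619, 0.785, -0.0], [0.785, 0.619, 0.0], [0.0, -0.0, -1.0]]
force: [-0.4, 0.0, 0.1]
finger_gap: 0.0803
grasp_force: 0.0
```

```bash
cat > goto.py <<'E'
import sys
from h import *
s=ctrl.sense();R=np.array(s['eef_rot']);p=np.array(s['tool_pos'])
psi=np.degrees(np.arctan2(R[1,0],R[0,0]))
print('tcp',np.round(p*1000,1),'psi',round(psi,2),'force',np.round(s['force'],1),'t',s['t'])
if len(sys.argv)>3:
    print('tool delta cm',np.round(R.T@(np.array(list(map(float,sys.argv[1:4])))/1000-p)*100,2))
E
python3 goto.py 634 -265.5 10
```

```text
tcp [ 634.5 -265.9  223.2] psi 128.25 force [-0.4  0.   0.1] t 17.7
tool delta cm [ 5.000e-02 -1.000e-02  2.132e+01]
```

Request:
move_arm(
  targets=[
    {"delta_pos": [0, 0, 4], "roll": 0},
    {"delta_pos": [0, 0, 4], "roll": 0},
    {"delta_pos": [0, 0, 4], "roll": 0},
    {"delta_pos": [0, 0, 4], "roll": 0},
    {"delta_pos": [0, 0, 3], "roll": 0},
    {"delta_pos": [0, 0, 2.3], "roll": 0},
    {"delta_pos": [0, 0, 0], "roll": 0},
    {"delta_pos": [0, 0, 0], "roll": 0},
  ],
)

```text
t: 18.7
tool_pos: [0.6358, -0.2663, 0.0119]
eef_rot: [[-0.621, 0.784, 0.002], [0.784, 0.621, -0.001], [-0.002, 0.001, -1.0]]
force: [-0.3, -1.0, 0.1]
finger_gap: 0.0794
grasp_force: 0.0
```

Request:
move_arm(
  targets=[
    {"delta_pos": [0, 0, 0], "roll": 0},
    {"delta_pos": [0, 0, 0], "roll": 0},
    {"delta_pos": [0, 0, 0], "roll": 0},
    {"delta_pos": [0, 0, 0], "roll": 0},
    {"delta_pos": [0, 0, 0], "roll": 0},
    {"delta_pos": [0, 0, 0], "roll": 0},
    {"delta_pos": [0, 0, 0], "roll": 0},
    {"delta_pos": [0, 0, 0], "roll": 0},
  ],
  hand=0.8,
  squeeze=30,
)

```text
t: 19.7
tool_pos: [0.6351, -0.2659, 0.0108]
eef_rot: [[-0.621, 0.784, 0.0], [0.784, 0.621, -0.0], [-0.001, 0.0, -1.0]]
force: [0.2, 0.1, 3.7]
finger_gap: 0.0153
grasp_force: 29.8
```

Request:
move_arm(
  targets=[
    {"delta_pos": [0, 0, -2], "roll": 0},
    {"delta_pos": [0, 0, -3], "roll": 0},
    {"delta_pos": [0, 0, -3], "roll": 0},
    {"delta_pos": [0, 0, -1], "roll": 0.14},
    {"delta_pos": [0, 0, 0], "roll": 0.14},
    {"delta_pos": [0, 0, 0], "roll": 0.14},
    {"delta_pos": [0, 0, 0], "roll": 0.149},
    {"delta_pos": [0, 0, 0], "roll": 0},
    {"delta_pos": [0, 0, 0], "roll": 0},
  ],
)

```text
t: 20.82
tool_pos: [0.6348, -0.2657, 0.1007]
eef_rot: [[-0.103, 0.995, 0.0], [0.995, 0.103, -0.0], [-0.0, 0.0, -1.0]]
force: [-0.3, -0.2, -0.7]
finger_gap: 0.0154
grasp_force: 29.3
```

```bash
python3 goto.py 615.8 180 20
```

```text
tcp [ 634.8 -265.7  100.7] psi 95.91 force [-0.3 -0.2 -0.7] t 20.825
tool delta cm [44.53  2.69  8.06]
```

Request:
move_arm(
  targets=[
    {"delta_pos": [4.44, 0.27, 0], "roll": 0},
    {"delta_pos": [4.44, 0.27, 0], "roll": 0},
    {"delta_pos": [4.44, 0.27, 0], "roll": 0},
    {"delta_pos": [4.44, 0.27, 0], "roll": 0},
    {"delta_pos": [4.44, 0.27, 0], "roll": 0},
    {"delta_pos": [4.44, 0.27, 0], "roll": 0},
    {"delta_pos": [4.44, 0.27, 0], "roll": 0},
    {"delta_pos": [4.44, 0.27, 0], "roll": 0},
    {"delta_pos": [4.44, 0.27, 0], "roll": 0},
    {"delta_pos": [4.44, 0.27, 0], "roll": 0},
  ],
)

```text
t: 22.08
tool_pos: [0.6168, 0.1802, 0.1007]
eef_rot: [[-0.103, 0.995, 0.0], [0.995, 0.103, 0.0], [-0.0, 0.0, -1.0]]
force: [0.4, -0.3, -1.0]
finger_gap: 0.0153
grasp_force: 29.3
```

Request:
move_arm(
  targets=[
    {"delta_pos": [0, 0, 3], "roll": 0},
    {"delta_pos": [0, 0, 2], "roll": 0},
    {"delta_pos": [0, 0, 0], "roll": 0},
    {"delta_pos": [0, 0, 0], "roll": 0},
  ],
)

```text
t: 22.58
tool_pos: [0.6177, 0.1782, 0.0511]
eef_rot: [[-0.1, 0.995, 0.001], [0.995, 0.1, 0.0], [0.0, 0.001, -1.0]]
force: [0.2, -0.9, -0.8]
finger_gap: 0.0151
grasp_force: 29.4
```

```bash
python3 goto.py 615.8 179 17.5
python3 - <<'E'
from h import *
f=cam('wrist')
cv2.imwrite('pics/m6.png',cv2.resize(f['img'][150:400,120:520],(800,500),interpolation=cv2.INTER_CUBIC))
E
```

```text
tcp [617.7 178.2  51.1] psi 95.75 force [ 0.2 -0.9 -0.8] t 22.575
tool delta cm [ 0.1  -0.18  3.36]
```

View pics/m6.png

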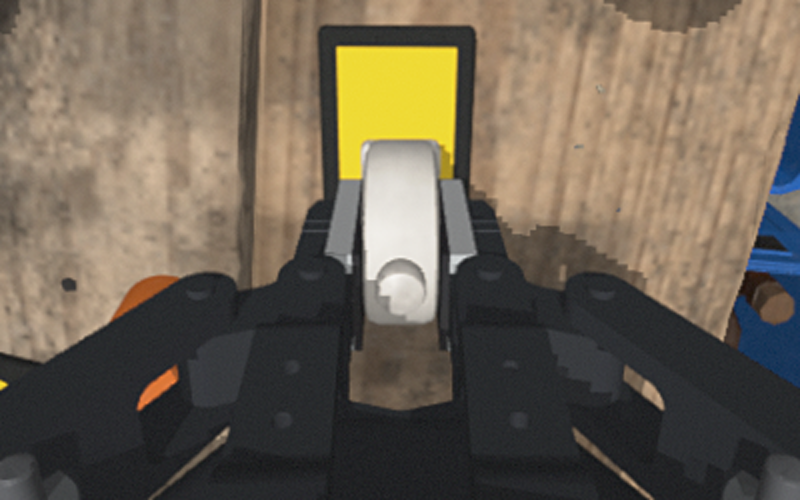

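The counter is held upright and lined up with its pad outline, and the orange cap is well clear of the fingers in y. I'll lower it.

Request:
move_arm(
  targets=[
    {"delta_pos": [0.1, -0.15, 2], "roll": 0},
    {"delta_pos": [0, 0, 0.9], "roll": 0},
    {"delta_pos": [0, 0, 0.35], "roll": 0},
    {"delta_pos": [0, 0, 0], "roll": 0},
    {"delta_pos": [0, 0, 0], "roll": 0},
  ],
)

```text
t: 23.25
tool_pos: [0.6157, 0.1796, 0.0182]
eef_rot: [[-0.101, 0.995, 0.001], [0.995, 0.101, 0.0], [0.0, 0.001, -1.0]]
force: [0.1, 0.8, -1.0]
finger_gap: 0.0153
grasp_force: 29.4
```

```bash
python3 goto.py 615.8 179 16.8
```

```text
tcp [615.7 179.6  18.2] psi 95.79 force [ 0.1  0.8 -1. ] t 23.25
tool delta cm [-0.06  0.    0.14]
```

Request:
move_arm(
  targets=[
    {"delta_pos": [0, 0, 0.13], "roll": 0},
    {"delta_pos": [0, 0, 0], "roll": 0},
    {"delta_pos": [0, 0, 0], "roll": 0},
  ],
)

```text
t: 23.62
tool_pos: [0.6154, 0.1795, 0.0167]
eef_rot: [[-0.101, 0.995, 0.0], [0.995, 0.101, 0.0], [-0.0, 0.0, -1.0]]
force: [-0.5, 0.1, -0.6]
finger_gap: 0.0154
grasp_force: 29.4
```

Request:
move_arm(
  targets=[
    {"delta_pos": [0, 0, 0], "roll": 0},
    {"delta_pos": [0, 0, 0], "roll": 0},
    {"delta_pos": [0, 0, 0], "roll": 0},
    {"delta_pos": [0, 0, 0], "roll": 0},
  ],
  hand=6,
)

```text
t: 24.12
tool_pos: [0.6154, 0.1796, 0.0166]
eef_rot: [[-0.101, 0.995, 0.0], [0.995, 0.101, 0.0], [0.0, 0.0, -1.0]]
force: [0.2, 0.2, 0.2]
finger_gap: 0.0599
grasp_force: 0.0
```

Request:
move_arm(
  targets=[
    {"delta_pos": [0, 0, -2], "roll": 0},
    {"delta_pos": [0, 0, -3], "roll": 0},
    {"delta_pos": [0, 0, -4], "roll": 0},
    {"delta_pos": [0, 0, -4], "roll": 0},
    {"delta_pos": [0, 0, -4], "roll": 0.16},
    {"delta_pos": [0, 0, -2], "roll": 0.16},
    {"delta_pos": [0, 0, 0], "roll": 0.162},
    {"delta_pos": [0, 0, 0], "roll": 0},
    {"delta_pos": [0, 0, 0], "roll": 0},
  ],
)

```text
t: 25.25
tool_pos: [0.6152, 0.1795, 0.2069]
eef_rot: [[0.37, 0.929, 0.0], [0.929, -0.37, 0.0], [0.0, 0.0, -1.0]]
force: [0.5, -0.0, 0.6]
finger_gap: 0.0598
grasp_force: 0.0
```

```bash
python3 goto.py 458.8 160 200
```

```text
tcp [615.2 179.5 206.9] psi 68.3 force [ 0.5 -0.   0.6] t 25.25
tool delta cm [ -7.6  -13.81   0.69]
```

Request:
move_arm(
  targets=[
    {"delta_pos": [-1.9, -3.45, 0], "roll": 0},
    {"delta_pos": [-1.9, -3.45, 0], "roll": 0},
    {"delta_pos": [-1.9, -3.45, 0], "roll": 0},
    {"delta_pos": [-1.9, -3.45, 0], "roll": 0},
    {"delta_pos": [0, 0, 0], "roll": 0},
    {"delta_pos": [0, 0, 0], "roll": 0},
  ],
)

```text
t: 26.0
tool_pos: [0.4596, 0.1603, 0.207]
eef_rot: [[0.371, 0.929, 0.001], [0.929, -0.371, 0.0], [0.0, 0.001, -1.0]]
force: [0.1, -0.6, -0.0]
finger_gap: 0.0599
grasp_force: 0.0
```

Run:
```python
from h import *
f=cam('wrist','w7.png');print(ctrl.sense()['tool_pos'])
print(proj(f,[(.4588,.193,.012),(.616,.18,.04)]))
cv2.imwrite('pics/m7.png',cv2.resize(f['img'][0:300],(800,375),interpolation=cv2.INTER_CUBIC))
```

```text
[0.45987113 0.16032449 0.20700083]
[[307.44115748 142.73358768]
 [466.23204252  98.45966117]]
```

View pics/m7.png

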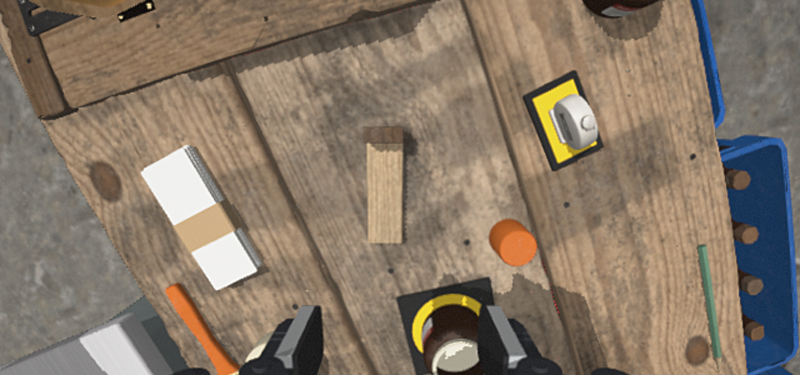

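The counter stands on its pad, and the gauge points almost straight up the picture: strip end corners (367,243) and (401.5,243), heel junction (367,150) and (404,150).

```bash
python3 - <<'E'
from h import *
np.set_printoptions(precision=1,suppress=True)
f=cam('wrist')
p=[((x+.5)/1.25-.5,(y+.5)/1.25-.5) for x,y in [(402,243),(367,243),(367,150),(404,150)]]
P=plane(f,p,.012)[:,:2]*1000;print(P,[np.linalg.norm(P[i]-P[i-1]) for i in range(4)])
e=P[3]+P[2]-P[0]-P[1];e/=np.linalg.norm(e);end=(P[0]+P[1])/2
print('ydir',np.degrees(np.arctan2(e[1],e[0])),'centre',end+50*e,'grip',end+58*e)
im=f['img'];hsv=cv2.cvtColor(im,cv2.COLOR_BGR2HSV);m=cv2.inRange(hsv,(22,150,90),(36,255,255))
k=plane(f,[((586+.5)/1.25-.5,(124.5)/1.25-.5)],.053)*1000;print('knob',k)
E
python3 goto.py 458.8 193 2
```

```text
[[451.9 134.9]
 [423.3 146.4]
 [454.7 220.1]
 [483.  208.7]] [np.float64(80.1007133096489), np.float64(30.810367392740673), np.float64(80.13635738615592), np.float64(30.497027767497062)]
ydir 67.00909279655943 centre [457.1 186.7] grip [460.2 194.1]
knob [[612.9 180.7  53. ]]
tcp [460.  160.3 206.9] psi 68.19 force [ 1.  -0.  -1.1] t 26.1
tool delta cm [ 2.99 -1.33 20.49]
```

Request:
move_arm(
  targets=[
    {"delta_pos": [1.52, -0.65, 3], "roll": 0},
    {"delta_pos": [1.52, -0.64, 3], "roll": 0},
    {"delta_pos": [0, 0, 4], "roll": 0},
    {"delta_pos": [0, 0, 4], "roll": 0},
    {"delta_pos": [0, 0, 3], "roll": 0},
    {"delta_pos": [0, 0, 2], "roll": 0},
    {"delta_pos": [0, 0, 1.3], "roll": 0},
    {"delta_pos": [0, 0, 0], "roll": 0},
    {"delta_pos": [0, 0, 0], "roll": 0},
  ],
)

```text
t: 27.22
tool_pos: [0.4593, 0.1935, 0.0044]
eef_rot: [[0.372, 0.928, 0.002], [0.928, -0.372, 0.0], [0.001, 0.001, -1.0]]
force: [0.3, -0.8, 0.7]
finger_gap: 0.06
grasp_force: 0.0
```

```bash
python3 goto.py 459.3 193.3 2.5
```

```text
tcp [459.3 193.5   4.4] psi 68.18 force [ 0.3 -0.8  0.7] t 27.225
tool delta cm [-0.02  0.01  0.19]
```

Request:
move_arm(
  targets=[
    {"delta_pos": [0, 0, 0.15], "roll": 0},
    {"delta_pos": [0, 0, 0], "roll": 0},
    {"delta_pos": [0, 0, 0], "roll": 0},
    {"delta_pos": [0, 0, 0], "roll": 0},
    {"delta_pos": [0, 0, 0], "roll": 0},
    {"delta_pos": [0, 0, 0], "roll": 0},
    {"delta_pos": [0, 0, 0], "roll": 0},
    {"delta_pos": [0, 0, 0], "roll": 0},
  ],
  hand=2,
  squeeze=40,
)

```text
t: 28.22
tool_pos: [0.4591, 0.1935, 0.0028]
eef_rot: [[0.372, 0.928, 0.001], [0.928, -0.372, 0.0], [0.001, 0.001, -1.0]]
force: [-0.9, -0.1, 5.2]
finger_gap: 0.0287
grasp_force: 40.4
```

Request:
move_arm(
  targets=[
    {"delta_pos": [0, 0, -1.5], "roll": 0},
    {"delta_pos": [0, 0, -2.5], "roll": 0},
    {"delta_pos": [0, 0, -3], "roll": 0},
    {"delta_pos": [0, 0, -3], "roll": 0},
    {"delta_pos": [0, 0, -3], "roll": -0.106},
    {"delta_pos": [0, 0, 0], "roll": -0.106},
    {"delta_pos": [0, 0, 0], "roll": -0.106},
    {"delta_pos": [0, 0, 0], "roll": 0},
    {"delta_pos": [0, 0, 0], "roll": 0},
  ],
)

```text
t: 29.35
tool_pos: [0.4581, 0.1933, 0.1322]
eef_rot: [[0.064, 0.998, -0.0], [0.998, -0.064, -0.0], [-0.0, -0.0, -1.0]]
force: [-1.2, -0.3, -0.7]
finger_gap: 0.0286
grasp_force: 39.7
```

```bash
python3 goto.py 450.7 -105.6 9.5
python3 - <<'E'
from h import *
f=cam('wrist')
cv2.imwrite('pics/m8.png',cv2.resize(f['img'][100:400,80:560],(800,500),interpolation=cv2.INTER_CUBIC))
E
```

```text
tcp [458.1 193.3 132.2] psi 86.31 force [-1.2 -0.3 -0.7] t 29.35
tool delta cm [-29.88   1.18  12.27]
```

View pics/m8.png

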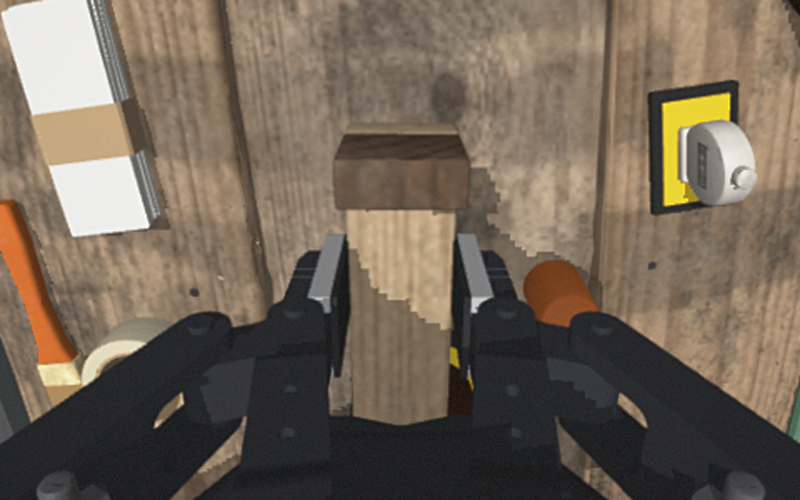

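The gauge is held level and aligned. I'll carry it over the pot to its pad.

Request:
move_arm(
  targets=[
    {"delta_pos": [-3.73, 0.15, 0], "roll": 0},
    {"delta_pos": [-3.73, 0.15, 0], "roll": 0},
    {"delta_pos": [-3.73, 0.15, 0], "roll": 0},
    {"delta_pos": [-3.73, 0.15, 0], "roll": 0},
    {"delta_pos": [-3.74, 0.15, 0], "roll": 0},
    {"delta_pos": [-3.74, 0.15, 0], "roll": 0},
    {"delta_pos": [-3.74, 0.14, 0], "roll": 0},
    {"delta_pos": [-3.74, 0.14, 0], "roll": 0},
    {"delta_pos": [0, 0, 0], "roll": 0},
    {"delta_pos": [0, 0, 0], "roll": 0},
  ],
)

```text
t: 30.65
tool_pos: [0.4511, -0.1052, 0.1319]
eef_rot: [[0.064, 0.998, -0.001], [0.998, -0.064, 0.001], [0.001, -0.001, -1.0]]
force: [0.7, -0.1, -0.7]
finger_gap: 0.0288
grasp_force: 39.7
```

Request:
move_arm(
  targets=[
    {"delta_pos": [0, 0, 3], "roll": 0},
    {"delta_pos": [0, 0, 3], "roll": 0},
    {"delta_pos": [0, 0, 3], "roll": 0},
    {"delta_pos": [0, 0, 2], "roll": 0},
    {"delta_pos": [0, 0, 0.8], "roll": 0},
    {"delta_pos": [0, 0, 0], "roll": 0},
    {"delta_pos": [0, 0, 0], "roll": 0},
    {"delta_pos": [0, 0, 0], "roll": 0},
  ],
)

```text
t: 31.65
tool_pos: [0.452, -0.1059, 0.0149]
eef_rot: [[0.063, 0.998, 0.002], [0.998, -0.063, -0.001], [-0.001, 0.002, -1.0]]
force: [-0.2, -0.4, -0.7]
finger_gap: 0.029
grasp_force: 39.7
```

```bash
python3 goto.py 450.7 -105.6 8.8
```

```text
tcp [ 452.  -105.9   14.9] psi 86.4 force [-0.2 -0.4 -0.7] t 31.65
tool delta cm [ 0.02 -0.13  0.61]
```

Request:
move_arm(
  targets=[
    {"delta_pos": [0, -0.1, 0.4], "roll": 0},
    {"delta_pos": [0, 0, 0.2], "roll": 0},
    {"delta_pos": [0, 0, 0], "roll": 0},
    {"delta_pos": [0, 0, 0], "roll": 0},
  ],
)

```text
t: 32.15
tool_pos: [0.4502, -0.1056, 0.0088]
eef_rot: [[0.063, 0.998, -0.001], [0.998, -0.063, 0.0], [0.0, -0.001, -1.0]]
force: [-4.4, 2.4, 9.8]
finger_gap: 0.0285
grasp_force: 40.8
```

Request:
move_arm(
  targets=[
    {"delta_pos": [0, 0, 0], "roll": 0},
    {"delta_pos": [0, 0, 0], "roll": 0},
    {"delta_pos": [0, 0, 0], "roll": 0},
    {"delta_pos": [0, 0, 0], "roll": 0},
  ],
  hand=6,
)

```text
t: 32.65
tool_pos: [0.4503, -0.1055, 0.008]
eef_rot: [[0.063, 0.998, -0.0], [0.998, -0.063, 0.0], [0.0, -0.0, -1.0]]
force: [-0.9, 0.6, -0.2]
finger_gap: 0.0598
grasp_force: 0.0
```

Request:
move_arm(
  targets=[
    {"delta_pos": [0, 0, -2], "roll": 0},
    {"delta_pos": [0, 0, -3], "roll": 0},
    {"delta_pos": [0, 0, -4], "roll": 0},
    {"delta_pos": [0, 0, -4], "roll": 0},
    {"delta_pos": [0, 0, -4], "roll": 0},
    {"delta_pos": [0, 2, -4], "roll": 0},
    {"delta_pos": [0, 3, -4], "roll": 0},
    {"delta_pos": [0, 3, -4], "roll": 0},
    {"delta_pos": [0, 0, 0], "roll": 0},
    {"delta_pos": [0, 0, 0], "roll": 0},
  ],
)

```text
t: 33.9
tool_pos: [0.5295, -0.1104, 0.297]
eef_rot: [[0.063, 0.998, -0.002], [0.998, -0.063, 0.001], [0.001, -0.002, -1.0]]
force: [-0.2, -0.3, -0.4]
finger_gap: 0.0599
grasp_force: 0.0
```

```bash
python3 goto.py
python3 - <<'E'
from h import *
f=cam('wrist','w9.png')
cv2.imwrite('pics/m9.png',cv2.resize(f['img'][0:375],(800,469),interpolation=cv2.INTER_CUBIC))
E
```

```text
tcp [ 529.5 -110.4  297. ] psi 86.4 force [-0.2 -0.3 -0.4] t 33.9
```

View pics/m9.png

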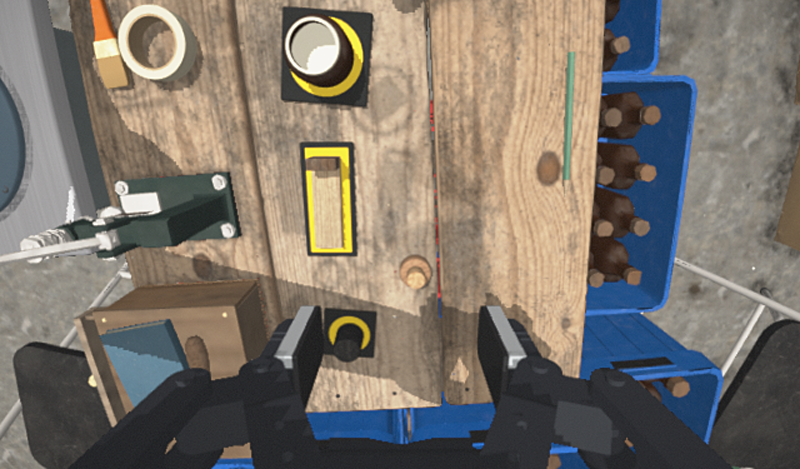

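All four things stand on their pads, with the gauge inside its rectangle. I'll check its centring numerically, using the strip end near (330,247).

Run:
```python
from h import *
np.set_printoptions(precision=1,suppress=True)
f=cam('wrist','w10.png');im=f['img'];hsv=cv2.cvtColor(im,cv2.COLOR_BGR2HSV)
y=cv2.inRange(hsv,(22,150,90),(36,255,255))
for c in cv2.findContours(y,0,1)[0]:
    if cv2.contourArea(c)>200:
        P=plane(f,c[:,0],.006)[:,:2]*1000;r=cv2.minAreaRect(P.astype(np.float32));print('yel',cv2.boundingRect(c),np.array(r[0]),np.array(r[1]),r[2])
# non-yellow region inside gauge rectangle
sub=cv2.bitwise_not(y)[118:203,247:282];k=max(cv2.findContours(sub,0,1)[0],key=lambda c:cv2.contourArea(c)*(cv2.boundingRect(c)[2]<34))
x,yy,w,h=cv2.boundingRect(k);print('strip px',x+247,yy+118,w,h)
k=k[:,0]+[247,118];low=k[k[:,1]>k[:,1].max()-3];print(low.tolist(),'end z=.018',plane(f,[low.mean(0)],.018)*1000,'z=.006',plane(f,[low.mean(0)],.006)*1000)
cv2.imwrite('pics/m10.png',cv2.resize(im[100:220,235:295],None,fx=5,fy=5,interpolation=cv2.INTER_CUBIC))
```

```text
yel (263, 253, 34, 26) [ 457.2 -273.7] [41.2 50.7] 78.27191162109375
yel (244, 118, 39, 84) [ 450.5 -112.9] [115.6  47.6] 86.49490356445312
yel (233, 14, 58, 64) [469.5  27. ] [76.7 56.6] 45.09524154663086
strip px 247 125 28 74
[[253, 196], [253, 197], [254, 198], [255, 198], [256, 198], [257, 198], [258, 198], [259, 198], [260, 198], [261, 198], [262, 198], [263, 198], [264, 198], [265, 198], [266, 198], [267, 198], [268, 198], [269, 198], [270, 198], [271, 198], [272, 198], [273, 198], [274, 198], [274, 197], [274, 196]] end z=.018 [[ 447.8 -162.    18. ]] z=.006 [[ 445.4 -165.6    6. ]]
```

View pics/m10.png

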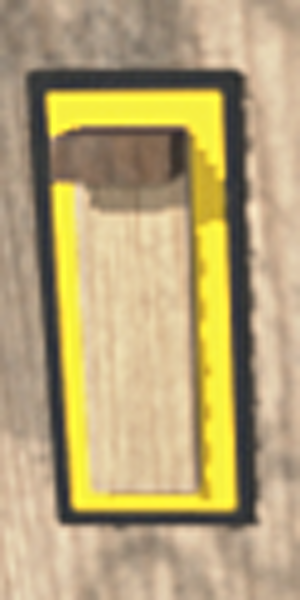

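The gauge centre comes out near (450.6, -112.1) mm against the pad's (450.5, -112.9), so it is well placed. I'll hand in.

```bash
python3 -c "
from plant import ctrl
print(ctrl.close_job())"
```

```text
the job is handed in; nothing more can be done
None
```

The pot, black cap, gauge and counter stand upright on their pads, each measured within about 4 mm of its pad's centre, with the cork stopper and orange cap left untouched; I handed the job in at about 34 s, and no verdict was returned.

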